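# Set the gilt button for inspection and hold the lamp at full light

## Task

Lay the larger of the two gilt brass buttons flat, domed face up as it lies now, on the table midway between the silver pocket watch and the white pin dish, in line with both, and let go of it. Then press the chrome paddle on the lamp's base down past its first two notches to the third and last, full light, and finish there still holding it down, since it springs back when released. Leave the watch, the dish, the small button and the other things where they are.

Things in the scene. Friction and masses are not known exactly. Their poses are not given: they have to be found in the camera images.
- big_button: the larger gilt brass button, loose: a round disc 46 mm across and 12 mm high, straight-sided for its lower 8 mm, then domed; origin at the centre of its underside, z up; about 45 g
- small_button: the smaller gilt brass button, loose: 30 mm across, 10 mm high; origin at the centre of its underside; leave it alone
- watch: silver pocket watch lying face up, loose: a round case 54 mm across and 13 mm thick, with a crown and bow that stick out to 48 mm from the centre along its own +x; origin at the centre of the case's underside; about 120 g
- pin_dish: white porcelain pin dish, loose: a round open bowl 66 mm across the rim and 20 mm high; origin at the centre of its underside; about 120 g. Watch and dish lie 200 mm apart, centre to centre
- lamp: black bakelite lamp, fixed; its -x side, roughly towards the robot, is the front. Origin on the table below the dial's axle; base 140 mm wide, 45 mm high, from 40 mm in front of the origin to 210 mm behind. The neck rises 170 mm behind the origin to 400 mm and bends to its -y; the shade, 124 mm across, hangs with its rim 283 mm up, 270 mm behind the origin and 200 mm to its -y; keep clear of it
- dial (a joint): turn of the lamp's chrome dial, rad: 0 at rest, grows as the paddle goes down; notches (dips in the force) at 0.24, 0.48, 0.72, hard stop at 0.80. The paddle points up 0.42 rad at rest, is level at 0.42, and springs back to 0 from anywhere; pushing takes 3 to 7 N at first, 7 to 11 N about the third notch. A pointer on each side, upright at rest, passes three white marks at the notches
- dial_pad (a point): centre of the top of the flat chrome pad at the paddle's end, where to push: 42 by 42 mm, 6 mm thick, 80 mm straight in front of the axle; 120 mm above the table at rest, about 64 mm at the third notch, moving on an arc about the axle (along the lamp's y, 85 mm up, between two round cheeks of 42 mm radius, 64 mm wide over both); clear below and in front
- pen_tray: red lacquered pen tray with a pen and tweezers fixed in it, fixed: 80 by 240 mm, 22 mm high, origin at the centre of its underside, length along its y; behind the work
- loupe: black loupe standing upright, loose: 38 mm across, 29 mm high; origin at the centre of its underside; leave it alone
- capsules: stack of clear coin capsules, loose: 44 mm across, 28 mm high; origin at the centre of its underside; leave it alone
- medal: bare copper medal lying flat, loose: 38 mm across, 5 mm thick; origin at the centre of its underside; leave it alone
There are look-alikes about, which are no part of the job. Leave any orange look-alike of the big_button alone.

How it is judged:
By the outcome, as a careful person would: the job done as asked, in the order asked, and still so for the second after the job is handed in, while the arm keeps its last pose, push and grip.
It also fails if it takes over 48 s, if anything falls off the work surface, if the arm or the gripper's body presses on something with over 40 N, if the wrist force passes 120 N, or if a joint passes its speed limit or range.

## Robot

A 7-joint arm with a two-finger parallel gripper is mounted at the origin on the work surface. World frame = base frame: x ahead of the robot, y to its left, z up, the work surface at z = 0. Lengths are in m, angles in rad, forces in N, time in s.
With the tool pointing down it reaches from about 0.425 to 0.925 m from the base axis. Payload 6.8 kg.
Tool frame: the origin (TCP) lies midway between the tips of the shut fingers; the grasp point (between the pads) lies behind it (env.hold_point_z is the z of the grasp point in the tool frame, in m); z points along the fingers, y is the line along which they close (so a half turn about z gives the same grasp; the last joint's range is limited). The gripper opens to 88 mm and grips with 3 to 60 N. Pads are 20 mm wide; open, the fingers measure 115 mm over their backs; the gripper's body (75 mm by 178 mm) begins 61 mm behind the grasp point.
Start: joints at [1.231, 0.477, 0.022, 1.555, -0.011, 1.109, -0.083], TCP at [0.155, -0.657, 0.223] pointing down, gripper open.
Joint ranges: [-2.96, 2.96], [-0.34, 2.1], [-1.41, 1.46], [0.24, 2.44], [-1.37, 4.51], [0.17, 1.92], [-2.96, 2.96]. Speed limits (rad/s): [2.39, 2.39, 3.14, 3.14, 3.14, 3.14, 3.14].

## Interface

Orientations are given as a rotation vector (axis times angle).
In Python, from cell import env, viewer, job, spotter gives the robot as it stands.
- The arm moves only by the shell command python3 -m crank 'ROWS' [FORCE]. ROWS is JSON, a list of rows, each a list of 7 numbers: the turn, a rotation vector about the tool's x, y, z in degrees, then the shift along the tool's x, y, z in cm, then the gripper command: -1 is fully open, 1 is shut, values between are in proportion. A call has 1 to 12 rows; each row is the pose to reach, as a shift and turn from the pose commanded when the call began, along the tool's axes at that moment; what a row does not reach only later rows make up. A row lasts 1/8 s, in which the tool goes at most 62.5 mm and 10.7 degrees, less where a joint would pass 70% of its speed; a pose out of reach is approached as far as the arm can. A call with a gripper value outside its range is refused whole. The fingers move at their own pace and stop on an object; FORCE is the grip in N (left out, the last holds). Time passes only in rows, so rows that repeat a pose let the fingers close. It gives the time, the measured TCP pose, the force, the opening and the grip force at its end, in the units of the state.
- env.sense(): the state, without advancing time (a new reading comes with each control period).
- viewer.get_image(name): name is "side" or "top" or "wrist"; returns a dict with "color" (480x640x3 uint8, red, green, blue), "mtx" (3x3 intrinsics, pixels), "R" (3x3) and "t" (3): a world point X has camera coordinates R X + t; the wrist camera has in their place "tool_from_camera" (4x4, takes a point from camera to tool coordinates, whose origin is the TCP and whose axes are the flange's). Camera axes: x right, y down, z forward; pixel columns grow to the right and rows downward; lengths in m; the calibration is good to about 2 mm. A picture is of the moment at which its call begins: read the wrist's pose just before it. There is no depth.
- job.job_done(): hands the job in; it is judged then, once.
Trained networks look in the newest picture that a camera, given by its name, has taken for a name from the list of things; names that differ only in an ending like _2 or _b are one class to them, and where a whole thing is asked for, a point or a joint stands for the part that bears it (a point fixed in the world has none). Each returns a list of dicts, best first, with "p" (0 to 1); they miss things now and then, are a little off and sometimes report something else, mostly with a low value. They report only what shows in the picture. A call takes as long as a camera call. They do not tell look-alikes from the thing itself.
- spotter.spot_in(camera, query): "position" ([row, column] in pixels, amid what is visible of it).
- spotter.landmark_of(camera, query): "position" ([row, column] in pixels: a listed point, or the origin of a listed thing).
The state is a dict: "time": time; "qpos": joint angles; "joint_vel": joint speeds; "joint_efforts": joint torques, N m; "ee_pos": TCP position; "ee_rot": TCP orientation; "ft_force": force on the tool from outside, world axes, zero at the start; "ft_torque": the same for the moment, N m; "finger_gap": finger opening in m; "gripper_force": force on a finger pad.
Only numpy, scipy, OpenCV 4.12 (cv2) and the standard library are available. Lean on these libraries where they do the work, as an engineer would, in place of code of your own. Each camera call takes 0.05 s, during which the arm holds its last target. There are 200 camera calls.

## Working session

There is one attempt and no reset: what is moved stays moved. The work goes in short steps, Python scripts to look and compute and a shell command to move; the robot and the scene stay as the last step left them, time stands still between calls to the robot, and variables do not carry over. Pictures are saved under pics/ and viewed, at most 10 in all, crops included, and the job is handed in when it is done.

```bash
ls; mkdir -p pics; cat > h.py <<'E'
import numpy as np,cv2
from cell import env,viewer,job,spotter
from scipy.spatial.transform import Rotation as Ro
def cam(n):
    s=env.sense(); im=viewer.get_image(n)
    if 'R' in im: return im,im['mtx'],np.array(im['R']),np.array(im['t'])
    T=np.array(im['tool_from_camera']); W=np.eye(4); W[:3,:3]=Ro.from_rotvec(s['ee_rot']).as_matrix(); W[:3,3]=s['ee_pos']
    C=np.linalg.inv(W@T); return im,im['mtx'],C[:3,:3],C[:3,3]
def onplane(px,K,R,t,z):
    r,c=px; d=R.T@np.linalg.solve(K,[c,r,1.]); o=-R.T@t
    return o+d*(z-o[2])/d[2]
def proj(X,K,R,t):
    p=K@(R@np.array(X)+t); return p[1]/p[2],p[0]/p[2]
def tri(a,b):
    A=[];B=[]
    for px,K,R,t in (a,b):
        d=R.T@np.linalg.solve(K,[px[1],px[0],1.]);d/=np.linalg.norm(d);P=np.eye(3)-np.outer(d,d);A.append(P);B.append(P@(-R.T@t))
    return np.linalg.solve(sum(A),sum(B))
def save(n,img): cv2.imwrite('pics/'+n+'.png',cv2.cvtColor(img,cv2.COLOR_RGB2BGR))
E
cat > a.py <<'E'
from h import *
print(env.hold_point_z,env.sense())
for n in ('top','side'):
    im,K,R,t=cam(n); save(n+'1',im['color'])
    print(n,'campos',-R.T@t)
    for q in ['big_button','small_button','watch','pin_dish','lamp','dial_pad','pen_tray','loupe','capsules','medal']:
        for d in spotter.landmark_of(n,q)[:4]:
            print(n,q,round(d['p'],2),np.round(d['position']),np.round(onplane(d['position'],K,R,t,0.12 if q=='dial_pad' else 0),3))
E
python3 a.py
```

```text
pics
-0.0187 {'time': 0.0, 'qpos': array([ 1.23088253,  0.47778907,  0.02234976,  1.55640648, -0.0115159 ,
        1.10928495, -0.08309634]), 'joint_vel': array([ 1.26747641e-03, -5.58289992e-04, -1.52962574e-04,  2.61320925e-04,
        9.10805489e-04,  3.08357811e-04,  2.74024857e-05]), 'joint_efforts': array([-6.07233087e-04, -5.82851887e+01,  1.53494831e+00, -2.72610193e+01,
       -5.42680628e-02,  1.70595059e-02,  1.66013838e-04]), 'ee_pos': array([ 0.15492927, -0.65638492,  0.22170829]), 'ee_rot': array([-3.11879347e+00, -3.63132592e-01,  5.06233183e-04]), 'ft_force': array([ 0.85138428,  0.87506343, -0.06431889]), 'ft_torque': array([-0.00556849,  0.00296554, -0.02919007]), 'gripper_force': 0.0, 'finger_gap': 0.08788435035640915}
top campos [0.32899601 0.03694481 1.28705213]
top big_button 0.86 [266. 522.] [ 0.528 -0.43   0.   ]
top big_button 0.83 [236. 487.] [ 0.598 -0.356  0.   ]
top big_button 0.7 [199. 497.] [ 0.687 -0.385  0.   ]
top small_button 0.61 [288. 496.] [ 0.479 -0.369  0.   ]
top watch 0.66 [249. 424.] [ 0.569 -0.209  0.   ]
top pin_dish 0.67 [270. 338.] [ 0.5
[... 449 characters left out ...]
3  1.03612484]
side big_button 0.69 [142. 329.] [ 0.692 -0.386  0.   ]
side big_button 0.56 [146. 394.] [ 0.515 -0.416  0.   ]
side big_button 0.53 [158. 363.] [ 0.588 -0.347  0.   ]
side big_button 0.26 [471. 284.] [0.543 0.493 0.   ]
side small_button 0.46 [163. 413.] [ 0.454 -0.363  0.   ]
side watch 0.74 [199. 356.] [ 0.569 -0.191  0.   ]
side pin_dish 0.67 [261. 363.] [ 0.51  -0.004  0.   ]
side lamp 0.92 [390. 275.] [0.605 0.352 0.   ]
side dial_pad 0.89 [368. 310.] [0.535 0.344 0.12 ]
side pen_tray 0.56 [235. 259.] [ 0.768 -0.013  0.   ]
side loupe 0.84 [319. 385.] [0.43  0.135 0.   ]
side capsules 0.76 [162. 309.] [ 0.724 -0.293  0.   ]
side medal 0.92 [469. 282.] [0.548 0.49  0.   ]
```

View pics/top1.png

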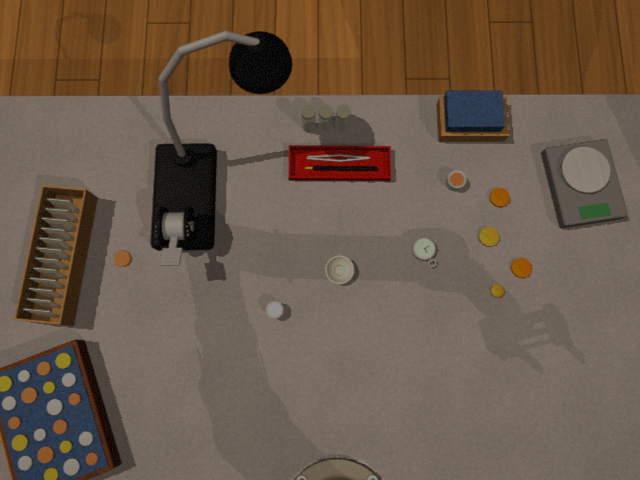

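```bash
python3 -c "
import cv2
a=cv2.imread('pics/top1.png')[160:310,400:560]
cv2.imwrite('pics/crop1.png',cv2.resize(a,None,fx=4,fy=4,interpolation=cv2.INTER_CUBIC))"
```

```text
(no output)
```

View pics/crop1.png

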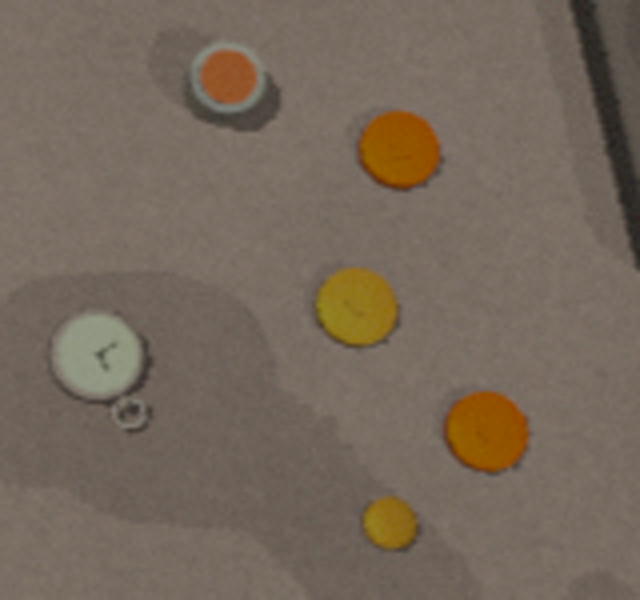

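Three button-like discs are 46 mm wide: orange at (199,497), orange at (266,522) and yellow-gold at (236,487). The small gilt one is at (288,496). The gold one at (236,487) matches the small gilt button's colour, so it is the big_button. The crop confirms this. I'm moving above it.

```bash
python3 -m crank '[[0,0,0,5.5,-2.2,0,-1],[0,0,0,11,-4.3,0,-1],[0,0,0,16.5,-6.5,0,-1],[0,0,0,22,-8.7,0,-1],[0,0,0,27.5,-10.8,0,-1],[0,0,0,33,-13,0,-1],[0,0,0,38.5,-15.2,0,-1],[0,0,0,44,-17.3,0,-1],[0,0,0,49.5,-19.5,0,-1],[0,0,0,49.5,-19.5,0,-1]]'
cat > b.py <<'E'
from h import *
import sys
im,K,R,t=cam('wrist'); save(sys.argv[1],im['color'])
s=env.sense(); print(s['time'],s['ee_pos'],s['ee_rot'],'campos',-R.T@t)
for q in sys.argv[2:]:
    for f in ('landmark_of','spot_in'):
        for d in getattr(spotter,f)('wrist',q)[:3]:
            print(q,f,round(d['p'],2),np.round(d['position']),np.round(onplane(d['position'],K,R,t,0.0 if f[0]=='l' else .006),4))
E
python3 b.py w1 big_button watch pin_dish small_button
```

```text
time: 2.35
ee_pos: [0.5969, -0.3472, 0.2223]
ee_rot: [-3.116, -0.378, -0.004]
ft_force: [-0.6, 0.3, 0.6]
finger_gap: 0.0878
gripper_force: 0.0
2.4 [ 0.59404238 -0.35070744  0.22224281] [-3.11851865e+00 -3.70905824e-01 -6.50557295e-04] campos [ 0.67689851 -0.32823492  0.38501814]
big_button landmark_of 0.81 [207. 325.] [ 0.5951 -0.3536  0.    ]
big_button landmark_of 0.71 [132. 374.] [ 0.6887 -0.3847  0.    ]
big_button landmark_of 0.59 [278. 367.] [ 0.5199 -0.4259  0.    ]
big_button spot_in 0.69 [209. 327.] [ 0.595  -0.3559  0.006 ]
big_button spot_in 0.66 [131. 376.] [ 0.6899 -0.3854  0.006 ]
big_button spot_in 0.63 [280. 370.] [ 0.5211 -0.4287  0.006 ]
watch landmark_of 0.59 [199. 191.] [ 0.5671 -0.2007  0.    ]
watch landmark_of 0.38 [302. 312.] [ 0.4712 -0.367   0.    ]
watch spot_in 0.87 [202. 190.] [ 0.5646 -0.2022  0.006 ]
pin_dish landmark_of 0.86 [198.  20.] [ 0.5205 -0.0087  0.    ]
pin_dish spot_in 0.75 [205.  16.] [ 0.5142 -0.0091  0.006 ]
small_button landmark_of 0.57 [301. 310.] [ 0.4727 -0.3652  0.    ]
small_button spot_in 0.71 [305. 312.] [ 0.4702 -0.3675  0.006 ]
```

View pics/w1.png

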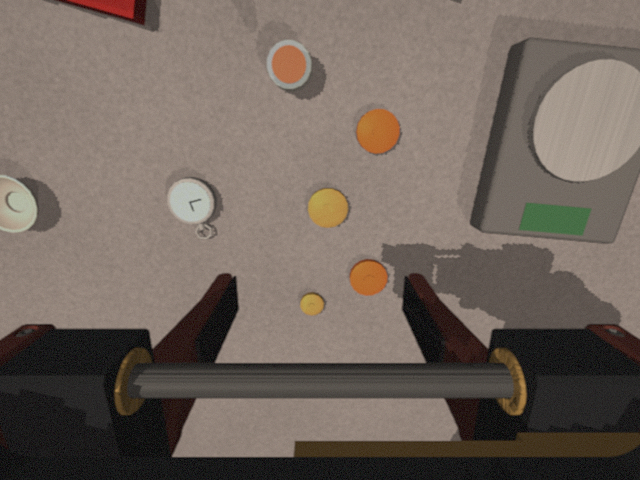

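```bash
cat > seg.py <<'E'
from h import *
def gold(n,near,z):
    im,K,R,t=cam(n); hsv=cv2.cvtColor(im['color'],cv2.COLOR_RGB2HSV)
    m=cv2.inRange(hsv,(18,110,80),(32,255,255)); k,l,st,c=cv2.connectedComponentsWithStats(m)
    for i in range(1,k):
        if st[i,4]>60:
            p=onplane(c[i][::-1],K,R,t,z)
            if np.hypot(*(p[:2]-near))<.08: print(n,'gold',np.round(c[i],1),st[i,4],np.round(p,4))
def gray(n,z,name,tool=None):
    pass
if __name__=='__main__':
    gold('wrist',[.595,-.354],.007); gold('top',[.595,-.354],.007); gold('side',[.595,-.354],.007)
    s=env.sense();Rm=Ro.from_rotvec(s['ee_rot']).as_matrix()
    print(s['ee_pos'],'tool delta cm',100*Rm.T@(np.array([.595,-.355,.004])-s['ee_pos']))
E
python3 seg.py
```

```text
wrist gold [321.6 200.2] 1220 [ 0.597  -0.3556  0.007 ]
top gold [488.7 236.3] 323 [ 0.5968 -0.3574  0.007 ]
side gold [360.7 154.6] 158 [ 0.595  -0.3498  0.007 ]
[ 0.59172899 -0.35387541  0.22276263] tool delta cm [ 0.29155362  0.18159165 21.87630099]
```

```bash
python3 -m crank '[[0,0,0,0.3,0.3,5,-1],[0,0,0,0.3,0.3,11,-1],[0,0,0,0.3,0.3,16,-1],[0,0,0,0.3,0.3,19.5,-1],[0,0,0,0.3,0.3,19.5,-1]]'
python3 - <<'E'
from seg import *
gold('wrist',[.595,-.354],.007);gold('wrist',[.595,-.354],.007)
im,*_=cam('wrist');save('w2',im['color'])
for i in range(2): print(env.sense()['ee_pos'])
E
```

```text
time: 3.58
ee_pos: [0.5934, -0.3546, 0.0246]
ee_rot: [-3.117, -0.363, 0.008]
ft_force: [-0.0, 0.2, 0.0]
finger_gap: 0.0876
gripper_force: 0.0
wrist gold [322.9 271.1] 4299 [ 0.598  -0.3555  0.007 ]
wrist gold [320.7 271.7] 4146 [ 0.5981 -0.3556  0.007 ]
[ 0.59694064 -0.3564282   0.02967045]
[ 0.59694064 -0.3564282   0.02967045]
```

View pics/w2.png

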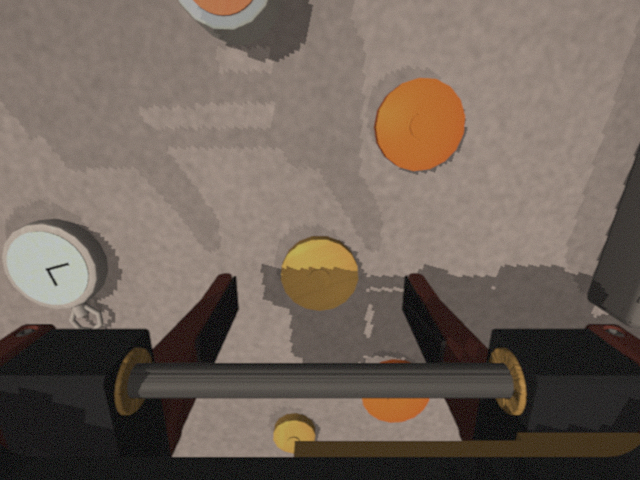

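The gold button is centred between the fingers at (272,320). Next I descend and grip.

```bash
python3 -m crank '[[0,0,0,0.2,0,1.5,-1],[0,0,0,0.2,0,2.4,-1],[0,0,0,0.2,0,2.4,-1],[0,0,0,0.2,0,2.4,1],[0,0,0,0.2,0,2.4,1],[0,0,0,0.2,0,2.4,1],[0,0,0,0.2,0,2.4,1],[0,0,0,0.2,0,2.4,1],[0,0,0,0.2,0,2.4,1]]' 15
```

```text
time: 4.85
ee_pos: [0.5977, -0.3553, 0.0038]
ee_rot: [3.12, 0.363, 0.0]
ft_force: [-0.2, 0.1, 0.9]
finger_gap: 0.0449
gripper_force: 15.0
```

```bash
python3 -m crank '[[0,0,0,0,0,-3,1],[0,0,0,0,-2,-8,1],[0,0,0,0.1,-7,-12,1],[0,0,0,0.2,-12,-14,1],[0,0,0,0.3,-17,-14,1],[0,0,0,0.4,-22,-14,1],[0,0,0,0.4,-25.8,-14,1],[0,0,0,0.4,-25.8,-14,1],[0,0,0,0.4,-25.8,-14,1]]'
python3 b.py w3 watch pin_dish big_button
```

```text
time: 5.98
ee_pos: [0.5424, -0.1041, 0.1438]
ee_rot: [3.12, 0.362, 0.0]
ft_force: [-0.5, 0.1, -1.2]
finger_gap: 0.0449
gripper_force: 15.0
6.025 [ 0.54238216 -0.10472814  0.14368714] [3.12006710e+00 3.60441837e-01 1.79173272e-04] campos [ 0.62290342 -0.08532722  0.30625869]
watch landmark_of 0.57 [219. 430.] [ 0.568  -0.2043  0.    ]
watch landmark_of 0.17 [337. 550.] [ 0.4752 -0.3688  0.    ]
watch spot_in 0.96 [223. 430.] [ 0.5658 -0.2037  0.006 ]
pin_dish landmark_of 0.61 [222. 216.] [ 0.5199 -0.0095  0.    ]
pin_dish spot_in 0.85 [225. 210.] [ 0.5171 -0.0067  0.006 ]
big_button landmark_of 0.71 [312. 622.] [ 0.5201 -0.4279  0.    ]
big_button landmark_of 0.64 [290. 317.] [ 0.4723 -0.1184  0.    ]
big_button spot_in 0.98 [293. 323.] [ 0.4732 -0.1237  0.006 ]
big_button spot_in 0.91 [313. 624.] [ 0.5212 -0.4241  0.006 ]
```

View pics/w3.png

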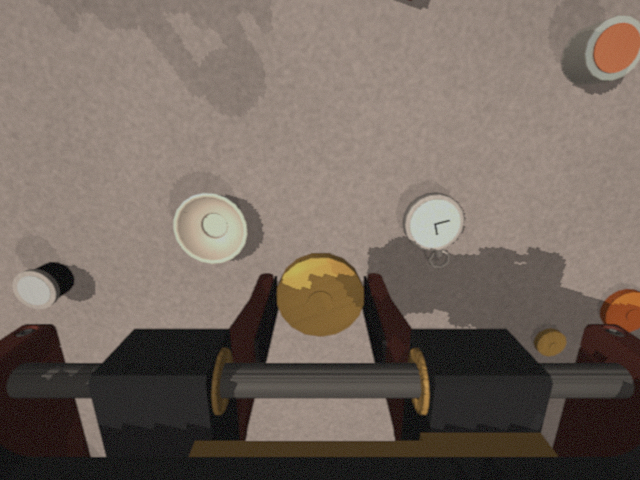

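```bash
cat > c.py <<'E'
from h import *
for it in range(2):
    im,K,R,t=cam('wrist'); hsv=cv2.cvtColor(im['color'],cv2.COLOR_RGB2HSV)
    g=im['color'].astype(int)
    out={}
    for name,(r,c),z in (('dish',(228,210),.019),('watch',(222,434),.012)):
        w=60; sub=cv2.GaussianBlur(im['color'][r-w:r+w,c-w:c+w],(5,5),0)
        m=(sub.min(2)>150).astype(np.uint8)
        cs,_=cv2.findContours(m,cv2.RETR_EXTERNAL,cv2.CHAIN_APPROX_NONE)
        h=cv2.convexHull(max(cs,key=cv2.contourArea)); e=cv2.fitEllipse(h)
        px=(e[0][1]+r-w,e[0][0]+c-w); out[name]=onplane(px,K,R,t,z); print(name,np.round(px,1),np.round(e[1],1),np.round(out[name],4))
    b=onplane((294.5,320.5),K,R,t,.1475)
    d,w_=out['dish'],out['watch']; print('dist',np.hypot(*(d-w_)[:2]),'mid',(d+w_)/2,'button',b)
    for s in [env.sense()]:
        Rm=Ro.from_rotvec([3.1197,.3625,0]).as_matrix()
        print(s['ee_pos'],'shift cm',100*Rm.T@(np.r_[((d+w_)/2)[:2],0]-np.r_[b[:2],0]))
t_=cam('top');s_=cam('side')
for q in ('watch','pin_dish'):
  P=[]
  for n,(im,K,R,t) in (('top',t_),('side',s_)):
    d=spotter.landmark_of(n,q); 
    if d: P.append((d[0]['position'],K,R,t))
  print(q,tri(*P))
E
python3 c.py
```

```text
dish [227.9 209.6] [67.5 75.1] [ 0.5192 -0.0095  0.019 ]
watch [221.9 434.6] [51.4 55.6] [ 0.5687 -0.2042  0.012 ]
dist 0.20090284391823524 mid [ 0.5439569 -0.1068588  0.0155   ] button [ 0.54289269 -0.10442478  0.1475    ]
[ 0.54223808 -0.10375635  0.14357017] shift cm [4.77733530e-02 2.61318688e-01 2.29299755e-04]
dish [227.9 209.8] [67.6 75. ] [ 0.5192 -0.0095  0.019 ]
watch [222.1 434.8] [51.4 55.7] [ 0.5685 -0.2043  0.012 ]
dist 0.2009730752878547 mid [ 0.54384548 -0.10686357  0.0155    ] button [ 0.54284472 -0.10425404  0.1475    ]
[ 0.54223145 -0.1035955   0.14357975] shift cm [3.75729366e-02 2.76947097e-01 2.44373479e-04]
watch [ 0.65269418 -0.26604186 -0.01949642]
pin_dish [ 0.51846138 -0.01484477 -0.01936905]
```

Dish rim is at (228,210) and the watch at (222,434). They come out 201 mm apart, so the midpoint is reliable. The fix is +0.3 cm along tool y, then lower.

```bash
python3 -m crank '[[0,0,0,0.05,0.27,5,1],[0,0,0,0.05,0.27,10,1],[0,0,0,0.05,0.27,12.5,1],[0,0,0,0.05,0.27,13.5,1],[0,0,0,0.05,0.27,13.9,1],[0,0,0,0.05,0.27,13.9,1]]'
python3 -m crank '[[0,0,0,0,0,0,0.6],[0,0,0,0,0,0,0.3],[0,0,0,0,0,0,-0.2],[0,0,0,0,0,0,-0.6],[0,0,0,0,0,0,-0.6],[0,0,0,0,0,-3,-0.6],[0,0,0,0,0,-8,-0.6],[0,0,0,0,0,-14,-0.6],[0,0,0,0,0,-14,-0.6]]'
cat > d.py <<'E'
from h import *
im,K,R,t=cam('wrist'); save('w4',im['color'])
for q in ('watch','pin_dish','big_button'):
    for d in spotter.spot_in('wrist',q)[:2]: print(q,d['p'],np.round(d['position']),onplane(d['position'],K,R,t,.006))
print(env.sense()['ee_pos'])
E
python3 d.py
```

```text
time: 7.48
ee_pos: [0.5441, -0.1058, 0.0055]
ee_rot: [3.12, 0.363, 0.002]
ft_force: [0.8, -0.2, -0.5]
finger_gap: 0.0448
gripper_force: 15.0
time: 8.6
ee_pos: [0.5467, -0.1061, 0.1494]
ee_rot: [3.118, 0.362, 0.014]
ft_force: [0.2, 0.3, -1.5]
finger_gap: 0.0703
gripper_force: 0.0
watch 0.94 [226. 422.] [ 0.5659427  -0.20149922  0.006     ]
pin_dish 0.62 [232. 208.] [ 0.5140588  -0.00592959  0.006     ]
big_button 0.78 [311. 619.] [ 0.52572123 -0.42607878  0.006     ]
big_button 0.62 [225. 319.] [ 0.54409932 -0.10639507  0.006     ]
[ 0.54220003 -0.10566885  0.14323876]
```

View pics/w4.png

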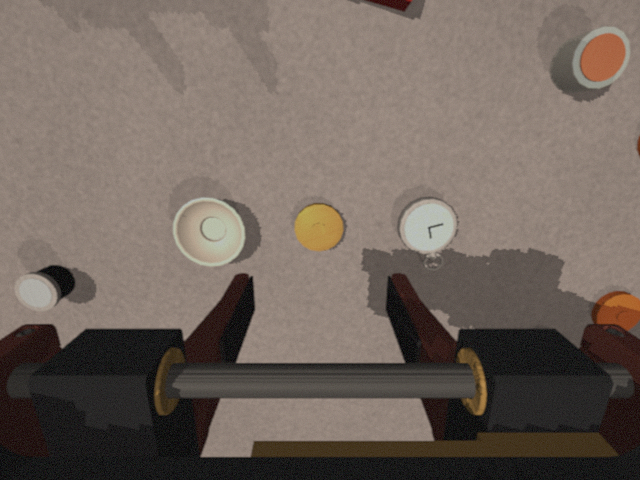

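The button lies at (228,319), between the dish at (231,209) and the watch at (226,428). Next I check the placement in numbers and get the pad's position.

```bash
cat > e.py <<'E'
from h import *
im,K,R,t=cam('wrist'); b3=cv2.GaussianBlur(im['color'],(5,5),0); P={}
hsv=cv2.cvtColor(b3,cv2.COLOR_RGB2HSV)
for name,(r,c),z in (('dish',(231,209),.019),('watch',(226,428),.012),('btn',(228,319),.008)):
    w=45; m=((b3.min(2)>150) if name!='btn' else (hsv[...,1]>120))[r-w:r+w,c-w:c+w].astype(np.uint8)
    cs,_=cv2.findContours(m,cv2.RETR_EXTERNAL,cv2.CHAIN_APPROX_NONE)
    e=cv2.fitEllipse(cv2.convexHull(max(cs,key=cv2.contourArea)))
    px=(e[0][1]+r-w,e[0][0]+c-w); P[name]=onplane(px,K,R,t,z)[:2]; print(name,px,e[1],P[name])
print('err mm',1000*(P['btn']-(P['dish']+P['watch'])/2))
v={}
for n in('top','side'):
    im,K,R,t=cam(n)
    for q in('dial_pad','lamp'):
        d=spotter.landmark_of(n,q)[0]; v[n,q]=(d['position'],K,R,t); print(n,q,d['position'],d['p'])
for q in('dial_pad','lamp'): print(q,tri(v['top',q],v['side',q]))
T=cam('side')[0]['color'][330:480,200:400]; save('side_lamp',cv2.resize(T,None,fx=3,fy=3))
T=cam('top')[0]['color'][130:290,100:260]; save('top_lamp',cv2.resize(T,None,fx=3,fy=3))
a=cv2.imread('pics/side_lamp.png');b=cv2.imread('pics/top_lamp.png');a=cv2.resize(a,(400,300))
c=np.zeros((480,800,3),np.uint8);c[:300,:400]=a;c[:400,400:]=cv2.resize(b,(400,400));cv2.imwrite('pics/lamp.png',c)
E
python3 e.py
```

```text
dish (226.98622131347656, 207.76184463500977) (66.77423095703125, 74.604248046875) [ 0.51928436 -0.00955861]
watch (221.84749221801758, 432.9807472229004) (50.40797424316406, 54.990325927734375) [ 0.56820984 -0.20430497]
btn (222.44031524658203, 320.87820053100586) (48.04076385498047, 48.96904754638672) [ 0.54337592 -0.10652331]
err mm [-0.37117981  0.40847463]
top dial_pad [256.0, 171.8] 0.7
top lamp [234.2, 184.9] 0.7
side dial_pad [467.4, 284.9] 0.68
side lamp [386.7, 275.9] 0.58
dial_pad [ 0.5815725   0.42615319 -0.21071147]
lamp [ 0.60620403  0.34395354 -0.00143157]
```

View pics/lamp.png

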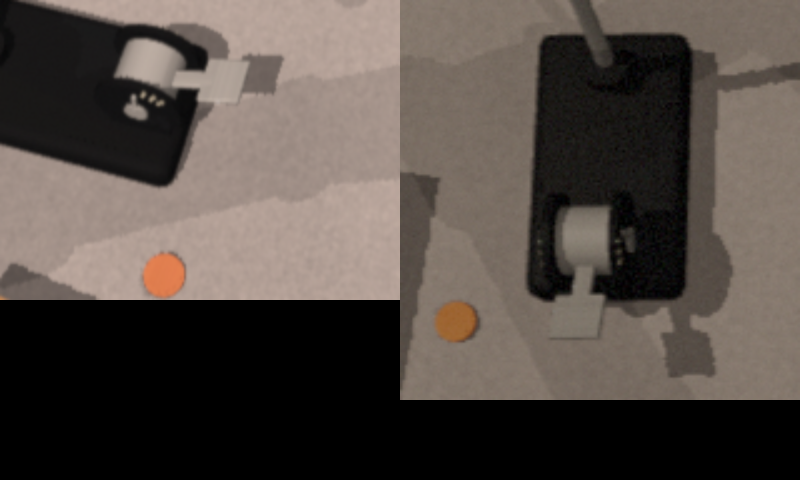

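The placement is within 0.6 mm. The pad is at about (0.534, 0.345, 0.12). Next I hover above it with the fingers shut.

```bash
python3 -m crank '[[0,0,2,1.1,-5.5,-2,1],[0,0,4,2.1,-11,-2,1],[0,0,6,3.2,-16.5,-2,1],[0,0,8,4.2,-22,-2,1],[0,0,10,5.3,-27.5,-2,1],[0,0,12,6.3,-33,-2,1],[0,0,13.2,7.4,-38.5,-2,1],[0,0,13.2,8.5,-44.3,-2,1],[0,0,13.2,8.5,-44.3,-2,1],[0,0,13.2,8.5,-44.3,-2,1]]'
cat > f.py <<'E'
from h import *
import sys
im,K,R,t=cam('wrist'); a=im['color'].copy()
for d in spotter.landmark_of('wrist','dial_pad')[:2]: print(d['p'],d['position'],onplane(d['position'],K,R,t,.12))
for d in spotter.landmark_of('wrist','lamp')[:2]: print('lamp',d['p'],d['position'],onplane(d['position'],K,R,t,0))
print(env.sense()['ee_pos'],env.sense()['ft_force'])
im2,K,R,t=cam('side'); 
for d in spotter.landmark_of('side','dial_pad')[:2]: print('side',d['p'],d['position'],onplane(d['position'],K,R,t,.12))
c=np.zeros((480,800,3),np.uint8); c[:300,:400]=cv2.resize(a,(400,300)); c[:480,400:]=cv2.resize(im2['color'][340:430,235:310],(400,480),interpolation=cv2.INTER_CUBIC)
save(sys.argv[1],c)
E
python3 f.py p1
```

```text
time: 10.5
ee_pos: [0.5243, 0.3443, 0.1643]
ee_rot: [3.141, 0.002, -0.001]
ft_force: [0.6, -0.8, 0.7]
finger_gap: 0.0008
gripper_force: 0.0
lamp 0.91 [129.8, 317.5] [0.60626244 0.34613685 0.        ]
[0.52502706 0.34289258 0.16458497] [ 0.64337978 -0.36169033 -0.11022638]
```

View pics/p1.png

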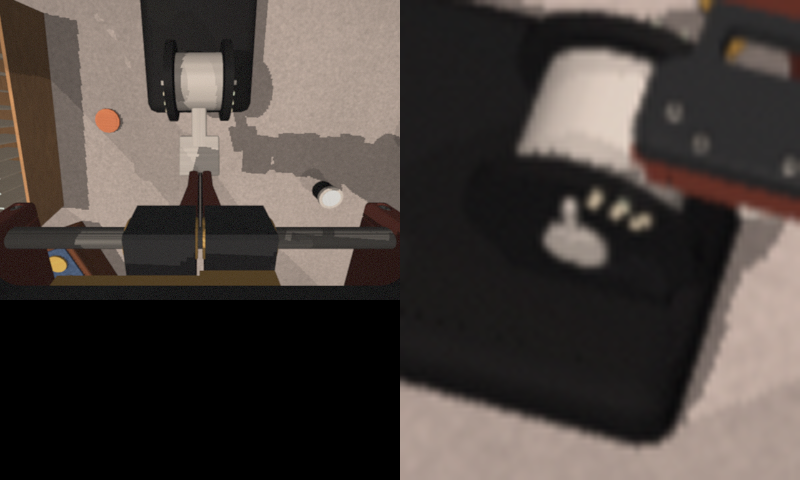

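```bash
for i in 1; do python3 -m crank '[[0,0,0,0,0,2.5,1],[0,0,0,0,0,4,1],[0,0,0,0,0,5,1],[0,0,0,0,0,6,1],[0,0,0,0,0,7,1],[0,0,0,0,0,8,1],[0,0,0,0,0,9,1],[0,0,0,0,0,9,1],[0,0,0,0,0,9,1]]' 20; done
python3 -m crank '[[0,0,0,0,0,0.4,1],[0,0,0,0,0,0.7,1],[0,0,0,0,0,0.7,1],[0,0,0,0,0,0.7,1]]'; python3 f.py p2
```

```text
time: 11.88
ee_pos: [0.5245, 0.3453, 0.0749]
ee_rot: [-3.141, -0.002, -0.001]
ft_force: [-3.6, -0.3, 6.8]
finger_gap: 0.0
gripper_force: 3.5
time: 12.38
ee_pos: [0.5256, 0.3454, 0.0684]
ee_rot: [-3.14, -0.002, -0.004]
ft_force: [-0.8, -0.3, 7.7]
finger_gap: 0.0001
gripper_force: 3.4
0.7 [284.5, 323.8] [0.55471797 0.34361169 0.12      ]
lamp 0.83 [135.5, 318.0] [0.60444871 0.34644712 0.        ]
[0.52561226 0.34536428 0.068475  ] [-0.16220398  0.252518    6.93933548]
side 0.89 [384.7, 317.4] [0.51388287 0.37161823 0.12      ]
side 0.25 [388.7, 273.8] [0.584784   0.39901738 0.12      ]
```

View pics/p2.png

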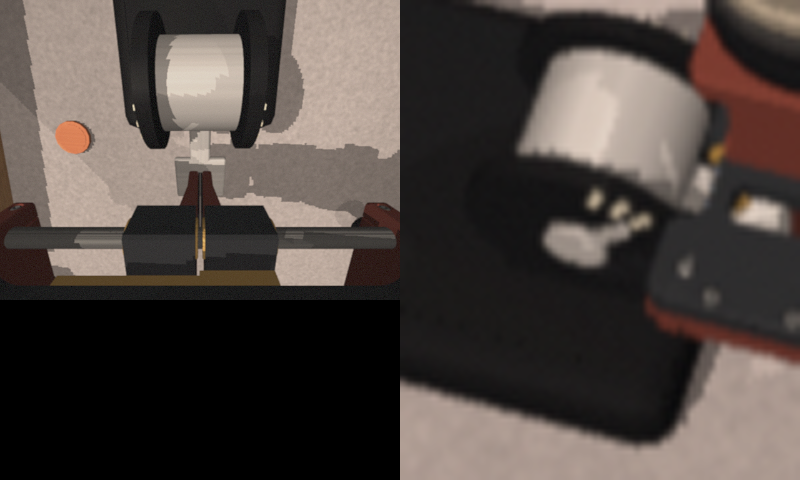

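The pointer (tip 628,228) is about at the third mark (640,222). I'll creep down 1 mm at a time, watching the force dip.

```bash
python3 -m crank '[[0,0,0,0,0,0.1,1],[0,0,0,0,0,0.1,1],[0,0,0,0,0,0.1,1]]' | grep -E 'pos|force:'
python3 -m crank '[[0,0,0,0,0,0.1,1],[0,0,0,0,0,0.1,1],[0,0,0,0,0,0.1,1]]'| grep -E 'pos|force:'
python3 -m crank '[[0,0,0,0,0,0.1,1],[0,0,0,0,0,0.1,1],[0,0,0,0,0,0.1,1]]'| grep -E 'pos|force:'
```

```text
ee_pos: [0.5258, 0.3454, 0.0676]
ft_force: [-0.5, -1.4, 6.7]
gripper_force: 3.6
ee_pos: [0.526, 0.3454, 0.0667]
ft_force: [0.3, -1.9, 9.2]
gripper_force: 3.9
ee_pos: [0.5262, 0.3454, 0.0659]
ft_force: [-0.5, -0.9, 9.3]
gripper_force: 4.1
```

```bash
python3 - <<'E'
from h import *
f=[]
for i in range(4):
    im=viewer.get_image('side'); s=env.sense(); f.append(s['ft_force'][2]); a=im['color'].astype(float) if i==0 else a+im['color']
print(f,s['ee_pos'],s['time'])
save('p3',cv2.resize((a/4).astype(np.uint8)[360:400,250:295],(675,600),interpolation=cv2.INTER_CUBIC))
# expected pointer: axle on near (+y) face, marks at radius; angle of directions in image
K,R,t=im['mtx'],np.array(im['R']),np.array(im['t'])
o=np.array([.606,.345+.032,.085])
for th in (0,.24,.48,.72,.8): 
    r,c=proj(o,K,R,t); 
    print(th,[( round((c-250)*15),round((r-360)*15)) for r,c in [proj(o+rad*np.array([-np.sin(th*k),0,np.cos(th*k)]),K,R,t) for k in (1,) for rad in (0,.02,.034)]])
E
```

```text
[np.float64(8.641897970550563), np.float64(8.599205626624817), np.float64(8.766211844041065), np.float64(9.421228589445564)] [0.52619192 0.34540645 0.06591087] 13.95
0 [(267, 344), (255, 271), (246, 219)]
0.24 [(267, 344), (293, 283), (312, 239)]
0.48 [(267, 344), (330, 299), (375, 266)]
0.72 [(267, 344), (362, 317), (431, 298)]
0.8 [(267, 344), (372, 324), (448, 309)]
```

View pics/p3.png

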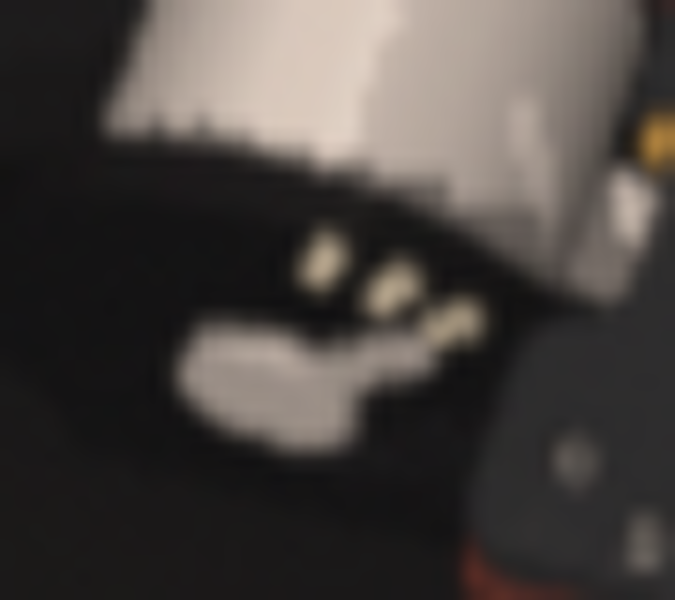

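The pointer tip (430,360) has reached the third mark (455,318), allowing for its stand-off. The force dipped and is now rising (9 N), with no hard-stop spike. One more millimetre for margin, then hand in.

```bash
python3 -m crank '[[0,0,0,0,0,0.1,1],[0,0,0,0,0,0.1,1],[0,0,0,0,0,0.1,1],[0,0,0,0,0,0.1,1]]'| grep -E 'time|pos|force:'; python3 -c "
from h import *
for q in ('big_button','watch','pin_dish'):
    im,K,R,t=cam('top')
    for d in spotter.spot_in('top',q)[:3]: print(q,d['position'],onplane(d['position'],K,R,t,.006))
print(env.sense()['ft_force']); print(job.job_done())"
```

```text
time: 14.45
ee_pos: [0.5264, 0.3454, 0.0651]
ft_force: [0.9, -0.7, 9.8]
gripper_force: 4.4
big_button [263.9, 524.4] [ 0.53247735 -0.43501135  0.006     ]
big_button [198.1, 497.5] [ 0.68820292 -0.38447308  0.006     ]
big_button [259.1, 382.4] [ 0.54442365 -0.11138744  0.006     ]
watch [248.7, 419.9] [ 0.56835056 -0.19803799  0.006     ]
pin_dish [269.1, 335.3] [ 0.52166708 -0.00361105  0.006     ]
[ 0.13553935 -0.70476971  9.36889149]
the job is handed in; nothing more can be done
None
```

The larger gilt button lies flat within about 1 mm of the midpoint between watch and dish and is released. The paddle is held down at the third notch, judged from the pointer at its third mark and the force (about 9.5 N). The job was handed in at about 15 s; no verdict was returned.

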